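# Lay the washed brushes on the rest, narrowest to widest

## Robot

A 7-joint arm with a two-finger parallel gripper is mounted at the origin on the work surface; the furniture and walls round the work are solid. World frame = base frame: x ahead of the robot, y to its left, z up, the work surface at z = 0. Lengths are in mm, angles in rad, forces in N, time in s.
With the tool pointing down it reaches from about 400 to 875 mm from the base axis. Payload 4.4 kg.
Tool frame: the origin (TCP) lies midway between the tips of the shut fingers; the grasp point (between the pads) lies ctrl.tcp_to_grasp behind it (ctrl.tcp_to_grasp is the distance from the TCP to the grasp point, in mm); z points along the fingers, y is the line along which they close (so a half turn about z gives the same grasp; the last joint's range is limited). The gripper opens to 85 mm and grips with 20 to 120 N. Pads are 22 mm wide; open, the fingers measure 114 mm over their backs; the gripper's body (76 mm by 85 mm) begins 54 mm behind the grasp point. The pads swing forward as they close: fully open they stand 13 mm farther back than shut.
Start: joints at [1.055, 0.628, 0.038, 1.517, -0.027, 0.996, -0.02], TCP at [282.639, -585.349, 231.313] pointing down, gripper open.
Joint ranges: [-3.06, 3.06], [-0.37, 2.12], [-1.25, 1.32], [0.18, 2.47], [-1.1, 4.24], [0.23, 1.98], [-2.94, 2.94]. Speed limits (rad/s): [2.57, 2.57, 3.14, 3.14, 3.14, 3.14, 3.14].

## Interface

Orientations are given as [roll, pitch, yaw] about the fixed x, y, z axes, in that order (R = Rz(yaw) Ry(pitch) Rx(roll)).
In Python, from cell import ctrl, get_image, get_calibration, workorder, boxes_of, place_of gives the robot as it stands.
- The arm moves only by the tool play_rows, never from a script. Its argument "series" is a list that holds one entry, the list of rows, each a list of 7 numbers: the shift along the world's x, y, z in cm, then the turn, a rotation vector about the world's x, y, z in degrees, then the closure, from 0 (fully open) to 1 (shut). A call has 1 to 20 rows; each row shifts and turns the commanded pose from where the row before left it; what a row does not reach is not made up. A row lasts 1/8 s, in which the tool goes at most 62.5 mm and 10.7 degrees, less where a joint would pass 70% of its speed; a pose out of reach is approached as far as the arm can. A call with a gripper value outside its range is refused whole. The fingers move at their own pace and stop on an object; the grip force is fixed at half the most. Time passes only in rows, so rows that do not move let the fingers close. It gives the time, the measured TCP pose, the force, the opening and the grip force at its end, in the units of the state.
- ctrl.read_state(): the state, without advancing time (a new reading comes with each control period).
- get_image(name): name is "scene" or "top" or "wrist"; returns (picture, depth): 400x640x3 uint8, red, green, blue; 400x640 float32, mm along the optical axis (not along the pixel's ray), 0 where there is no reading.
- get_calibration(name): a dict with "K" (3x3 intrinsics, pixels), "k1" (the pictures are not rectified: a ray, as slopes to the right and down, at radius r is drawn at 1 + k1 r^2 times it, then the intrinsics apply), "R" (3x3) and "t" (3): a world point X has camera coordinates R X + t; the wrist camera has in their place "mount" (4x4, takes a point from camera to tool coordinates, whose origin is the TCP and whose axes are the flange's). Camera axes: x right, y down, z forward; pixel columns grow to the right and rows downward; lengths in mm; the calibration is good to about 2 mm. A picture is of the moment at which its call begins: read the wrist's pose just before it. get_calibration takes no time and is no camera call.
- workorder.finish_job(): hands the job in; it is judged then, once.
Trained networks look in the newest picture that a camera, given by its name, has taken for a name from the list of things; names that differ only in an ending like _2 or _b are one class to them, and where a whole thing is asked for, a point or a joint stands for the part that bears it (a point fixed in the world has none). Each returns a list of dicts, best first, with "p" (0 to 1); they miss things now and then, are a little off and sometimes report something else, mostly with a low value. They report only what shows in the picture. A call takes as long as a camera call.
- boxes_of(target, camera): "pixel" ([column, row] in pixels, amid what is visible of it).
- place_of(target, camera): "pixel" ([column, row] in pixels: a listed point, or the origin of a listed thing).
The state is a dict: "clock": time; "qpos": joint angles; "qd": joint speeds; "tau": joint torques, N m; "eef_pos": TCP position; "tool_rot": TCP orientation; "force": force on the tool from outside, world axes, zero at the start; "torque": the same for the moment, N m; "width": finger opening in mm; "gripper_force": force on a finger pad.
Only numpy, scipy, OpenCV 4.12 (cv2) and the standard library are available. Lean on these libraries where they do the work, as an engineer would, in place of code of your own. Each camera call takes 0.05 s, during which the arm holds its last target. There are 200 camera calls.

## Task

Lay the four washed brushes from the white card on the wooden brush rest in order of width, the narrowest in the narrowest notch and so on to the widest in the widest. Each lies flat and seated in both bars, its metal ferrule on the bar with the wide notches, its bristles overhanging clear beyond that bar and its handle on the other. Leave the open jar of thinner standing where it is.

Things in the scene. Friction and masses are not known exactly. Their poses are not given: they have to be found in the camera images.
- brush_red: Narrowest brush: round, thin wine-red handle, pointed tip; 8 mm wide and thick, 235 long, 15 g. Ferrule middle at y = 84 mm. Lies loose on a 2 mm white card, bristles towards the robot. Origin: mid-length, mid-width, underside; +y to the bristle tip, z up. Centre of mass at y = -14 mm: hold it near there.
- brush_white: Flat brush, cream-white handle, pale bristles; 36 mm wide at the ferrule, 244 long, 14 thick, handle 18 wide with a 15 mm waist, 60 g. Ferrule middle at y = 67 mm. Lies loose on a 2 mm white card, bristles towards the robot. Origin: mid-length, mid-width, underside; +y to the bristle tip, z up. Hold it by the waist, y = -23 mm (the sides swell from there both ways); centre of mass at y = +20 to +27 mm.
- brush_black: Flat brush, black handle fading to blue-grey, blue-grey head; 44 mm wide at the ferrule, 230 long, 15 thick, handle 24 wide with a 15 mm waist, 60 g. Ferrule middle at y = 53 mm. Lies loose on a 2 mm white card, bristles towards the robot. Origin: mid-length, mid-width, underside; +y to the bristle tip, z up. Hold it by the waist, y = -23 mm (the sides swell from there both ways); centre of mass at y = +20 to +27 mm.
- brush_wide: Widest flat brush, black handle with tan flecks fading to green-grey, green-grey head; 67 mm wide at the head, 250 long, 17 thick, handle 36 wide with a 24 mm waist, 110 g. Ferrule middle at y = 47 mm. Lies loose on a 2 mm white card, bristles towards the robot. Origin: mid-length, mid-width, underside; +y to the bristle tip, z up. Hold it by the waist, y = -23 mm (the sides swell from there both ways); centre of mass at y = +20 to +27 mm.
- brush_rest: Light wooden rest, fixed: two notched bars 276 mm long, 14 thick, 141 apart, open between. Near bar (wide notches) takes ferrules, far bar handles. Notch floors at 34 mm height, round-topped teeth to 52. Origin: on the table under the middle of the handle bar; +x from ferrule bar to handle bar, +y to the narrow end. Notch centres at y = 115, 65, -3, -86 mm.
- notch_red: Narrowest notch, first at the narrow end, cork floor: 26 mm wide in the ferrule bar, 26 in the handle bar. Origin: floor height, on its centre line, between the bars, 84 mm from the ferrule bar's middle: where its brush's origin comes when the middle of the ferrule lies on that bar. Axes as the rest's: the brush's +y (bristles) lies along the notch's -x.
- notch_white: Second notch from the narrow end, cork floor: 54 mm wide in the ferrule bar, 36 in the handle bar. Origin: floor height, on its centre line, between the bars, 67 mm from the ferrule bar's middle: where its brush's origin comes when the middle of the ferrule lies on that bar. Axes as the rest's: the brush's +y (bristles) lies along the notch's -x.
- notch_black: Third notch from the narrow end, cork floor: 62 mm wide in the ferrule bar, 42 in the handle bar. Origin: floor height, on its centre line, between the bars, 53 mm from the ferrule bar's middle: where its brush's origin comes when the middle of the ferrule lies on that bar. Axes as the rest's: the brush's +y (bristles) lies along the notch's -x.
- notch_wide: Widest notch, at the wide end, cork floor: 84 mm wide in the ferrule bar, 54 in the handle bar. Origin: floor height, on its centre line, between the bars, 47 mm from the ferrule bar's middle: where its brush's origin comes when the middle of the ferrule lies on that bar. Axes as the rest's: the brush's +y (bristles) lies along the notch's -x.
- thinner_jar: Open glass jar with cloudy orange-pink thinner, 72 mm across, 90 high, loose, standing between the rest and the card. Origin: centre of its underside.

How it is judged (in metres and radians):
At the end, for the whole second after the job is handed in: Each brush lies level and at rest in the notch of its rank: underside within 5 mm of the floor, middle within 14 mm of the centre line and 18 mm lengthwise, within 0.14 rad of the notch's line, bristles out over the ferrule bar; the jar upright, within 30 mm of its start (x of brush_red in the frame of notch_red between -0.018 and 0.018 m and y of brush_red in the frame of notch_red between -0.014 and 0.014 m and z of brush_red in the frame of notch_red between -0.005 and 0.005 m and angle between the y axis of brush_red and the x axis of notch_red, either way round below 0.14 rad and angle between each of brush_red, brush_white, brush_black, brush_wide's own z axis and vertical below 0.12 rad and y of brush_rest in the frame of brush_red below -0.03 m and linear speed of each of brush_red, brush_white, brush_black, brush_wide below 0.02 m/s and x of brush_white in the frame of notch_white between -0.018 and 0.018 m and y of brush_white in the frame of notch_white between -0.014 and 0.014 m and z of brush_white in the frame of notch_white between -0.005 and 0.005 m and angle between the y axis of brush_white and the x axis of notch_white, either way round below 0.14 rad and y of brush_rest in the frame of brush_white below -0.03 m and x of brush_black in the frame of notch_black between -0.018 and 0.018 m and y of brush_black in the frame of notch_black between -0.014 and 0.014 m and z of brush_black in the frame of notch_black between -0.005 and 0.005 m and angle between the y axis of brush_black and the x axis of notch_black, either way round below 0.14 rad and y of brush_rest in the frame of brush_black below -0.03 m and x of brush_wide in the frame of notch_wide between -0.018 and 0.018 m and y of brush_wide in the frame of notch_wide between -0.014 and 0.014 m and z of brush_wide in the frame of notch_wide between -0.005 and 0.005 m and angle between the y axis of brush_wide and the x axis of notch_wide, either way round below 0.14 rad and y of brush_rest in the frame of brush_wide below -0.03 m and distance of thinner_jar from where it was at the start of the episode below 0.03 m and angle between thinner_jar's own z axis and vertical below 0.2 rad); the robot touches nothing.
It fails at once if the jar of thinner is pushed away or tipped (distance of thinner_jar from where it was at the start of the episode above 0.03 m or angle between thinner_jar's own z axis and vertical above 0.3 rad).
It also fails if it takes over 112 s, if anything falls off the work surface, if the arm or the gripper's body presses on something with over 40 N, if the wrist force passes 120 N, or if a joint passes its speed limit or range.

## Working session

There is one attempt and no reset: what is moved stays moved. The work goes in short steps, Python scripts to look and compute and a tool call to move; the robot and the scene stay as the last step left them, time stands still between calls to the robot, and variables do not carry over. Pictures are saved under pics/ and viewed, at most 14 in all, crops included, and the job is handed in when it is done.

Besides the shell and the picture viewer there is one more tool, called after "Call:" by a JSON object that holds its "api" and its "payload". play_rows: Moves the arm, as the interface text tells. Its arguments: {"type":"object","properties":{"series":{"type":"array"}},"required":["series"]}

```bash
mkdir -p pics; ls
python3 - <<'E'
from cell import ctrl,get_image,get_calibration
import cv2
s=ctrl.read_state();print(s);print(ctrl.tcp_to_grasp)
for n in("top","scene"):
    p,d=get_image(n);cv2.imwrite(f"pics/{n}0.png",p[:,:,::-1]);c=get_calibration(n);print(n,c)
print(get_calibration("wrist"))
E
```

```text
pics
{'clock': 0.0, 'qpos': array([ 1.05516852,  0.62933849,  0.03842154,  1.51834386, -0.02696657,
        0.99631793, -0.01999892]), 'qd': array([-0.00158292,  0.00037055, -0.0001812 , -0.00067318, -0.00010339,
       -0.00042473, -0.00213518]), 'tau': array([-1.39303793e-04, -5.63412595e+01,  1.22638676e+00, -1.93451375e+01,
        1.10203525e-02,  1.02635846e-02, -2.48944622e-05]), 'eef_pos': array([ 282.38656151, -584.76898459,  230.40140149]), 'tool_rot': array([-3.13970293e+00,  4.02381853e-05,  4.49864175e-01]), 'force': array([ 0.26496379,  0.05768191, -0.22333015]), 'torque': array([-0.00162512,  0.00019336, -0.02763536]), 'gripper_force': 0.0, 'width': 85.01449577232594}
18.700000000000003
top {'K': array([[491.51884413,   0.        , 326.27292704],
       [  0.        , 491.51884413, 192.29687067],
       [  0.        ,   0.        ,   1.        ]]), 'k1': -0.12533381937221494, 'R': array([[ 0.00868293, -0.9998484 , -0.01509259],
       [-0.98569252, -0.00601733, -0.16844598],
       [ 0.16832962,  0.01633926, -0.98559534]]), 't': array([  21.06978381,  432.79514232, 150
[... 258 characters left out ...]
2],
       [-0.42179669,  0.63453348, -0.64765331],
       [ 0.3487818 , -0.54578864, -0.7618832 ]]), 't': array([ 337.95613355,  204.08981397, 1221.70407828])}
{'K': array([[351.49261163,   0.        , 317.4410227 ],
       [  0.        , 351.49261163, 197.82508944],
       [  0.        ,   0.        ,   1.        ]]), 'k1': -0.07510947777666631, 'mount': array([[-7.53897984e-04, -9.65169638e-01, -2.61623777e-01,
         6.52499787e+01],
       [ 9.99999716e-01, -7.27426176e-04, -1.98025236e-04,
        -6.17973605e-01],
       [ 8.15961045e-07, -2.61623852e-01,  9.65169912e-01,
        -1.43271574e+02],
       [ 0.00000000e+00,  0.00000000e+00,  0.00000000e+00,
         1.00000000e+00]])}
```

View pics/top0.png

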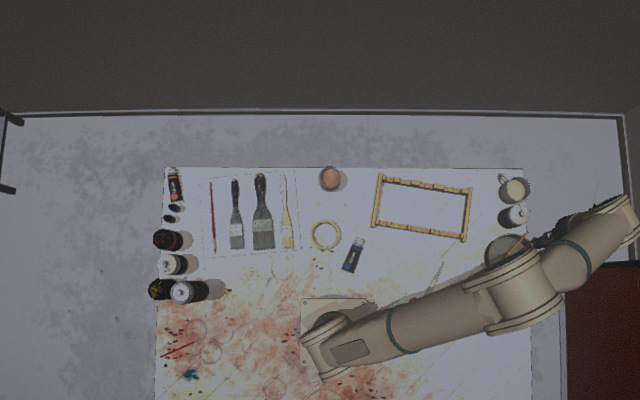

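View pics/scene0.png

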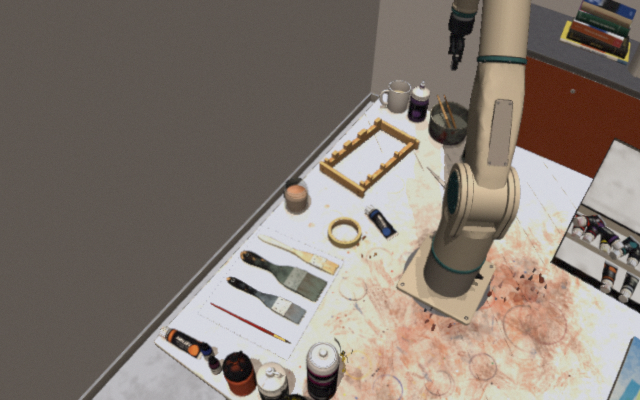

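```bash
cat > h.py <<'E'
import numpy as np,cv2
from cell import *
from scipy.spatial.transform import Rotation as Ro
def dist(c): return np.array([c["k1"],0,0,0.])
def cam(n):
    c=get_calibration(n)
    if n=="wrist":
        s=ctrl.read_state();T=np.eye(4);T[:3,:3]=Ro.from_euler("xyz",s["tool_rot"]).as_matrix();T[:3,3]=s["eef_pos"]
        M=np.linalg.inv(T@c["mount"]);c["R"],c["t"]=M[:3,:3],M[:3,3]
    return c
def toplane(px,c,z):
    u=cv2.undistortPoints(np.float64(px).reshape(-1,1,2),c["K"],dist(c)).reshape(-1,2)
    r=np.c_[u,np.ones(len(u))]@c["R"];o=-c["R"].T@c["t"]
    return o+r*((z-o[2])/r[:,2])[:,None]
def ortho(img,c,z,x0,x1,y0,y1,s):
    # columns: y from y1 down to y0 (left=+y), rows: x from x1 down to x0 ; s px/mm
    W,H=int((y1-y0)*s),int((x1-x0)*s)
    X,Y=np.meshgrid(y1-(np.arange(W)+.5)/s,x1-(np.arange(H)+.5)/s)
    P=np.c_[Y.ravel(),X.ravel(),np.full(X.size,z)]
    uv,_=cv2.projectPoints(P,cv2.Rodrigues(c["R"])[0],c["t"],c["K"],dist(c))
    m=uv.reshape(H,W,2).astype(np.float32)
    return cv2.remap(img,m[...,0],m[...,1],cv2.INTER_CUBIC)
def grid(o,x0,x1,y0,y1,s,step=50):
    for v in range(int(np.ceil(y0/step))*step,int(y1),step):
        c=int((y1-v)*s);cv2.line(o,(c,0),(c,6),(0,0,255),1);cv2.putText(o,str(v),(c-10,18),0,.38,(0,0,255),1)
    for v in range(int(np.ceil(x0/step))*step,int(x1),step):
        r=int((x1-v)*s);cv2.line(o,(0,r),(6,r),(0,0,255),1);cv2.putText(o,str(v),(8,r+4),0,.38,(0,0,255),1)
    return o
E
python3 - <<'E'
from h import *
p,d=get_image("top");c=cam("top")
print(toplane([[213,215],[236,215],[263,215],[287,215],[330,178],[378,178],[472,190],[465,240],[373,226]],c,20).round())
for t in["brush_red","brush_white","brush_black","brush_wide","brush_rest","notch_red","notch_white","notch_black","notch_wide","thinner_jar"]:
    z=dict(brush_rest=0,thinner_jar=0).get(t,34 if"notch" in t else 2)
    for r in place_of(t,"top")[:2]: print(t,round(r["p"],2),np.round(r["pixel"],1),toplane(r["pixel"],c,z)[0].round(1))
E
```

```text
[[ 360.  384.   20.]
 [ 361.  310.   20.]
 [ 362.  224.   20.]
 [ 362.  148.   20.]
 [ 482.   13.   20.]
 [ 483. -140.   20.]
 [ 446. -441.   20.]
 [ 286. -413.   20.]
 [ 329. -123.   20.]]
brush_red 0.47 [212.3 217.6] [353.8 390.5   2. ]
brush_white 0.74 [285.3 210. ] [380.4 155.3   2. ]
brush_black 0.65 [235.1 214.5] [364.6 316.6   2. ]
brush_wide 0.61 [260.4 210.2] [379.1 235.3   2. ]
brush_rest 0.76 [423.3 188.3] [ 453.9 -287.7    0. ]
notch_wide 0.76 [446.  218.6] [ 352.  -350.7   34. ]
thinner_jar 0.7 [330.5 181.9] [473.   11.6   0. ]
```

Run:
```python
from h import *
p,d=get_image("top");c=cam("top");p=np.ascontiguousarray(p[:,:,::-1])
a=(220,520,80,440,2);cv2.imwrite("pics/br.png",grid(ortho(p,c,10,*a),*a))
b=(240,500,-470,-100,2);cv2.imwrite("pics/rest.png",grid(ortho(p,c,50,*b),*b))
```

```text
(no output)
```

View pics/br.png

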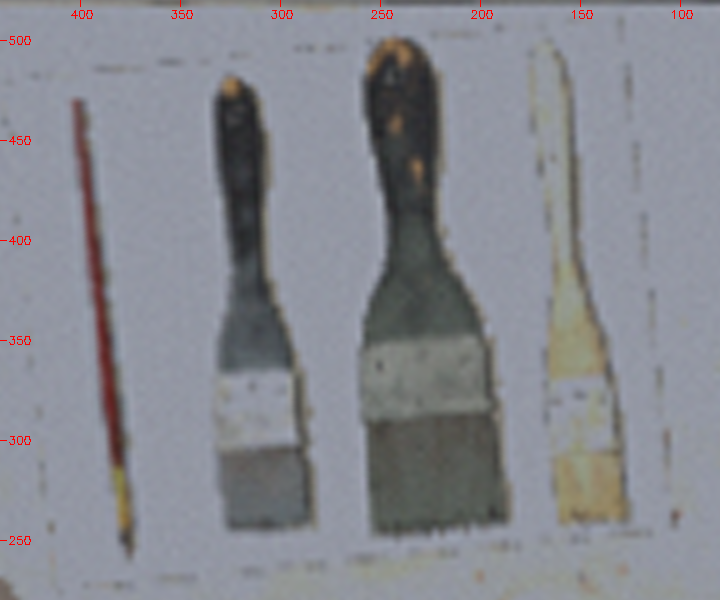

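View pics/rest.png

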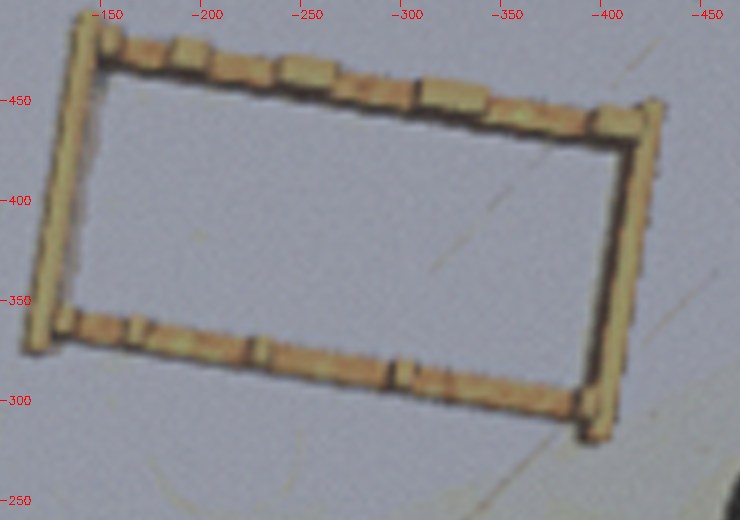

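Call:
{"api": "play_rows", "payload": {"series": [[[1.8, 3.85, 0, 0, 0, -2.05, 0.35], [1.8, 3.85, 0, 0, 0, -2.05, 0.35], [1.8, 3.85, 0, 0, 0, -2.05, 0.35], [1.8, 3.85, 0, 0, 0, -2.05, 0.35], [1.8, 3.85, 0, 0, 0, -2.05, 0.35], [1.8, 3.85, 0, 0, 0, -2.05, 0.35], [1.8, 3.85, 0, 0, 0, -2.05, 0.35], [1.8, 3.85, 0, 0, 0, -2.05, 0.35], [1.8, 3.85, 0, 0, 0, -2.05, 0.35], [1.8, 3.85, 0, 0, 0, -2.05, 0.35], [0, 4, 0, 0, 0, 0, 0.35], [0, 4, 0, 0, 0, 0, 0.35], [0, 4, 0, 0, 0, 0, 0.35], [0, 4, 0, 0, 0, 0, 0.35], [0, 4, 0, 0, 0, 0, 0.35], [-1.45, 3.9, 0, 0, 0, 0, 0.35], [-1.45, 3.9, 0, 0, 0, 0, 0.35], [-1.45, 3.9, 0, 0, 0, 0, 0.35], [-1.45, 3.9, 0, 0, 0, 0, 0.35], [0, 0, 0, 0, 0, 0, 0.35]]]}}

```text
clock: 3.2
eef_pos: [403.6, 158.9, 231.5]
tool_rot: [-3.14, -0.0, 0.098]
force: [-0.1, -0.6, -0.3]
width: 55.4
gripper_force: 0.0
```

Run:
```python
from h import *
c=cam("wrist");p,d=get_image("wrist");p=np.ascontiguousarray(p[:,:,::-1])
a=(300,520,40,340,2.5);cv2.imwrite("pics/w1.png",grid(ortho(p,c,12,*a),*a))
```

```text
(no output)
```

View pics/w1.png

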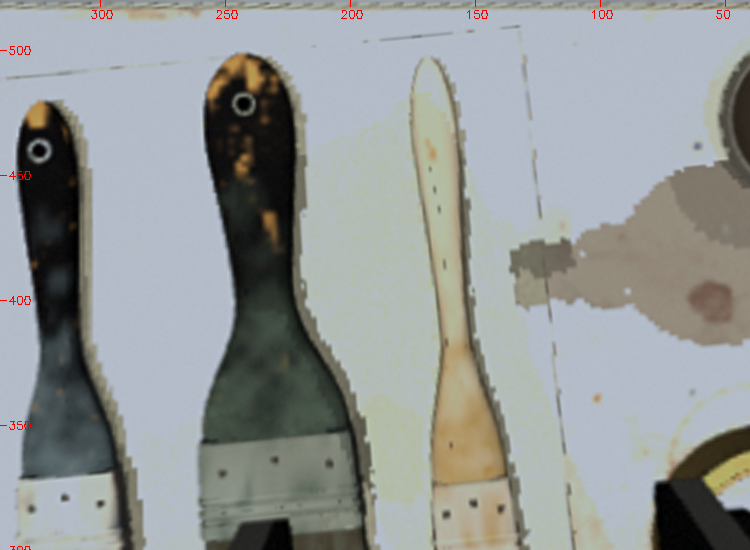

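Call:
{"api": "play_rows", "payload": {"series": [[[-0.1, 0, -4, 0, 0, -0.3, 0.35], [-0.1, 0, -4, 0, 0, 0, 0.35], [-0.1, 0, -4, 0, 0, 0, 0.35], [-0.1, 0, -4, 0, 0, 0, 0.35], [0, 0, -3, 0, 0, 0, 0.35], [0, 0, -2, 0, 0, 0, 0.35], [0, 0, -1.5, 0, 0, 0, 0.35], [0, 0, 0, 0, 0, 0, 0.35], [0, 0, 0, 0, 0, 0, 1], [0, 0, 0, 0, 0, 0, 1], [0, 0, 0, 0, 0, 0, 1], [0, 0, 0, 0, 0, 0, 1], [0, 0, 0, 0, 0, 0, 1], [0, 0, 0, 0, 0, 0, 1]]]}}

```text
clock: 5.0
eef_pos: [401.9, 153.3, 23.0]
tool_rot: [3.131, 0.009, 0.087]
force: [-0.6, 1.1, -0.2]
width: 0.0
gripper_force: 0.0
```

Run:
```python
from h import *
s=ctrl.read_state();print({k:np.round(s[k],3) for k in("clock","qpos","eef_pos","tool_rot","force","torque","width")})
c=cam("wrist");p,d=get_image("wrist");cv2.imwrite("pics/w2.png",p[:,:,::-1])
```

```text
{'clock': np.float64(5.0), 'qpos': array([-0.282,  0.743, -0.224,  2.25 ,  0.744,  0.234, -2.663]), 'eef_pos': array([401.922, 153.34 ,  22.958]), 'tool_rot': array([3.131, 0.009, 0.087]), 'force': array([-0.621,  1.09 , -0.233]), 'torque': array([-0.026, -0.026, -0.012]), 'width': np.float64(0.031)}
```

View pics/w2.png

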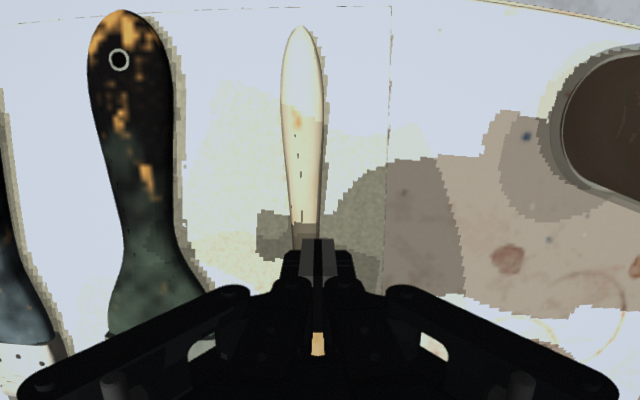

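Call:
{"api": "play_rows", "payload": {"series": [[[0, 0, 3, 0, 0, 0, 0.4], [0, 0, 4, 0, 0, 0, 0.4], [0, 0, 4, 0, 0, 0, 0.4], [0, 0, 0, 0, 0, 0, 0.4], [0, 0, 0, 0, 0, 0, 0.4]]]}}

```text
clock: 5.68
eef_pos: [401.8, 152.8, 132.7]
tool_rot: [3.13, 0.009, 0.087]
force: [-0.0, -0.9, -0.0]
width: 51.2
gripper_force: 0.0
```

```bash
cat > fit.py <<'E'
from h import *
import itertools
from scipy.optimize import least_squares
st=ctrl.read_state();print(np.round(st["qpos"],3),st["eef_pos"].round(1),st["tool_rot"].round(3),st["width"])
D=[([1.05516852,.62933849,.03842154,1.51834386,-.02696657,.99631793,-.01999892],[282.4,-584.8,230.4],[-3.1397,0,.44986]),
([-.282,.743,-.224,2.25,.744,.234,-2.663],[401.9,153.3,23],[3.131,.009,.087]),(st["qpos"],st["eef_pos"],st["tool_rot"])]
def fk(q,s,p):
    d1,d3,d5,d7,a,off=p
    r=lambda ax,v:Ro.from_euler(ax,v)
    R=r("z",s[0]*q[0])*r("y",q[1]);P=np.array([0,0,d1])
    R2=R*r("z",s[1]*q[2]);P=P+R2.apply([a,0,d3]);R=R2*r("y",q[3]);P=P+R.apply([-a,0,0])
    R=R*r("z",s[2]*q[4]);P=P+R.apply([0,0,d5]);R=R*r("y",q[5])*r("z",s[3]*q[6]+off);P=P+R.apply([0,0,d7])
    return P,R
if __name__=="__main__":
  best=[]
  for s in itertools.product([1,-1],repeat=4):
    f=lambda p:np.concatenate([np.r_[(fk(q,s,p)[0]-x),300*(fk(q,s,p)[1]*Ro.from_euler("xyz",e).inv()).as_rotvec()] for q,x,e in D])
    for o in(0,1.57,3.1,-1.57):
      r=least_squares(f,[300,400,400,200,0,o]);best.append((r.cost,s,r.x))
  best.sort(key=lambda b:b[0])
  for b in best[:3]:print(b[0],b[1],b[2].round(2))
E
python3 fit.py
```

```text
[-0.061  0.544 -0.53   2.185  0.534  0.554 -2.478] [401.8 152.8 132.7] [3.13  0.009 0.087] 51.167784607437426
454.00592950506694 (-1, -1, -1, -1) [3.74379e+03 5.43050e+02 3.48350e+02 3.77086e+03 3.30600e+01 1.57000e+00]
454.0059295051019 (-1, -1, -1, -1) [3.74378e+03 5.43050e+02 3.48350e+02 3.77086e+03 3.30600e+01 1.57000e+00]
454.0059295051087 (-1, -1, -1, -1) [3.74378e+03 5.43050e+02 3.48350e+02 3.77086e+03 3.30600e+01 1.57000e+00]
```

```bash
cat > fit.py <<'E'
from h import *
from scipy.optimize import least_squares
r=lambda ax,v:Ro.from_euler(ax,v)
D=[([1.05516852,.62933849,.03842154,1.51834386,-.02696657,.99631793,-.01999892],[282.4,-584.8,230.4],[-3.1397,0,.44986]),
([-.282,.743,-.224,2.25,.744,.234,-2.663],[401.9,153.3,23],[3.131,.009,.087]),([-0.061,0.544,-0.53,2.185,0.534,0.554,-2.478],[401.8,152.8,132.7],[3.13,.009,.087])]
def fk(q,p):
    d1,d3,d5,d7,a3,a5,a6=p
    R=r("z",-q[0])*r("y",q[1])*r("z",-q[2]);P=np.array([0,0,d1])+R.apply([a3,0,d3])
    R=R*r("y",q[3]);R=R;P=P+R.apply([a5,0,0])
    R=R*r("z",-q[4]);P=P+R.apply([0,0,d5])
    R=R*r("y",q[5]);P=P+R.apply([a6,0,d7]);return P,R*r("z",-q[6]+np.pi/2)
p0=np.array([300,350,350,250,0,0,0.])
f=lambda p:np.r_[np.concatenate([fk(q,p)[0]-x for q,x,e in D]),.01*(p-p0)]
s=least_squares(f,p0);P=s.x
LO=np.array([-3.06,-.37,-1.25,.18,-1.1,.23,-2.94]);HI=np.array([3.06,2.12,1.32,2.47,4.24,1.98,2.94])
def ik(x,Rt,q0):
    g=lambda q:np.r_[fk(q,P)[0]-x,300*(fk(q,P)[1]*Rt.inv()).as_rotvec(),.3*(q-q0)]
    return least_squares(g,np.clip(q0,LO+.01,HI-.01),bounds=(LO+.02,HI-.02))
if __name__=="__main__":
  print(P.round(1),s.fun[:9].round(1),[ (fk(q,P)[1]*Ro.from_euler("xyz",e).inv()).as_rotvec().round(3) for q,x,e in D])
  for n,x in dict(white=(400,158,6),wide=(396,233,6),wpl=(418,-213,40),rpl=(434,-165,40)).items():
    for tilt in(0,.1,.2):
      az=np.arctan2(x[1],x[0]);Rt=Ro.from_rotvec(tilt*np.array([-np.sin(az),np.cos(az),0]))*Ro.from_euler("xyz",[np.pi,0,.09 if n[1] in"hi" else -.15])
      o=ik(np.array(x),Rt,np.array(D[1][0]));print(n,tilt,o.x.round(2),o.fun[:6].round(1))
E
python3 fit.py
```

```text
[287.4 599.3 398.8 313.3  10.5   6.8  41.8] [25.7 13.2 -0.9  1.5 -0.1 -4.1 -4.4  2.5  5. ] [array([-0.,  0.,  0.]), array([-0.   ,  0.   ,  0.001]), array([0.   , 0.   , 0.001])]Traceback (most recent call last):
  File "fit.py", line 24, in <module>
    o=ik(np.array(x),Rt,np.array(D[1][0]));print(n,tilt,o.x.round(2),o.fun[:6].round(1))
  File "fit.py", line 18, in ik
    return least_squares(g,np.clip(q0,LO+.01,HI-.01),bounds=(LO+.02,HI-.02))
    return func(*args, **kwargs)
    raise ValueError("Initial guess is outside of provided bounds")
ValueError: Initial guess is outside of provided bounds
```

```bash
python3 - <<'E'
s=open('fit.py').read()
s=s.replace("d1,d3,d5,d7,a3,a5,a6=p","d1,d3,d5,d7,b1,b5=p").replace("R.apply([a3,0,d3])","R.apply([0,b1,d3])").replace("P=P+R.apply([a5,0,0])","0").replace("R=R;0","").replace("P=P+R.apply([0,0,d5])","P=P+R.apply([0,b5,d5])").replace("[a6,0,d7]","[0,0,d7]")
s=s.replace("250,0,0,0.]","250,0,0.]").replace("LO+.01,HI-.01","LO+.03,HI-.03")
open('fit.py','w').write(s)
E
python3 fit.py
```

```text
[327.1 561.8 378.9 343.5 -31.6   5.1] [ 0.8  2.1  1.7 -0.4 -0.7 -0.   2.4  0.5 -1.7] [array([-0.,  0.,  0.]), array([-0.   ,  0.   ,  0.001]), array([0.   , 0.   , 0.001])]
white 0 [-0.24  0.79 -0.3   2.25  1.    0.25 -2.92] [ 1.   0.2  1.  -0.7  2.4  0.3]
white 0.1 [-0.22  0.8  -0.33  2.17  0.67  0.37 -2.59] [-0. -0. -0. -0. -0. -0.]
white 0.2 [-0.16  0.84 -0.41  2.08  0.57  0.54 -2.48] [-0. -0. -0. -0. -0. -0.]
wide 0 [-0.43  0.79 -0.24  2.18  0.77  0.25 -2.84] [ 0.  0.  0. -0.  0.  0.]
wide 0.1 [-0.36  0.82 -0.34  2.09  0.61  0.43 -2.67] [-0. -0. -0.  0. -0.  0.]
wide 0.2 [-0.32  0.86 -0.41  2.    0.53  0.6  -2.58] [-0. -0. -0.  0. -0. -0.]
wpl 0 [ 0.66  0.74 -0.37  2.15  0.73  0.38 -2.03] [-0.  0. -0. -0. -0. -0.]
wpl 0.1 [ 0.71  0.77 -0.44  2.06  0.59  0.54 -1.9 ] [-0.  0. -0. -0. -0. -0.]
wpl 0.2 [ 0.72  0.81 -0.47  1.97  0.5   0.69 -1.8 ] [-0.  0. -0. -0. -0. -0.]
rpl 0 [ 0.54  0.73 -0.36  2.16  0.72  0.36 -2.14] [-0.  0. -0. -0. -0. -0.]
rpl 0.1 [ 0.59  0.77 -0.43  2.07  0.59  0.53 -2.  ] [-0.  0. -0. -0. -0. -0.]
rpl 0.2 [ 0.61  0.81 -0.46  1.99  0.5   0.68 -1.91] [-0.  0. -0. -0. -0. -0.]
```

Call:
{"api": "play_rows", "payload": {"series": [[[0, 0.3, -1, -0.2, 2.5, 0, 0.4], [0, 0.2, -2, -0.2, 2.5, 0, 0.4], [-0.1, 0, -3, -0.2, 2.5, 0, 0.4], [-0.1, 0, -3, -0.3, 2.5, 0, 0.4], [0, 0, -2.5, 0, 0, 0, 0.4], [0, 0, -1, 0, 0, 0, 0.4], [0, 0, 0, 0, 0, 0, 0.4]]]}}

```text
clock: 6.55
eef_pos: [398.9, 158.1, 7.2]
tool_rot: [3.13, 0.186, 0.088]
force: [0.3, -0.1, -1.0]
width: 51.4
gripper_force: 0.0
```

Call:
{"api": "play_rows", "payload": {"series": [[[0, 0, -0.1, 0, 0, 0, 1], [0, 0, 0, 0, 0, 0, 1], [0, 0, 0, 0, 0, 0, 1], [0, 0, 0, 0, 0, 0, 1], [0, 0, 0, 0, 0, 0, 1], [0, 0, 1, 0, 0, 0, 1], [0, 0, 2, 0, 0, 0, 1], [0.2, 0, 3, 0, 0, 0, 1], [0.3, 0, 3, 0.3, -2.5, 0, 1], [0.5, 0, 3, 0.2, -2.5, 0, 1], [0.5, 0, 3, 0.2, -2.5, 0, 1], [0.5, 0, 1, 0.2, -2.5, 0, 1], [0, 0, 0, 0, 0, 0, 1]]]}}

```text
clock: 8.18
eef_pos: [419.7, 158.0, 167.4]
tool_rot: [3.13, 0.007, 0.088]
force: [-0.8, -0.3, -0.9]
width: 11.5
gripper_force: 59.3
```

Run:
```python
from h import *
c=cam("wrist");p,d=get_image("wrist");q,_=get_image("scene")
cv2.imwrite("pics/g1.png",np.hstack([p[:,100:500],q[100:400,100:440].repeat(1,0) if 0 else cv2.resize(q[60:360,80:380],(400,400))])[:,:,::-1])
s=ctrl.read_state();print(s["qpos"].round(2),s["eef_pos"],s["tool_rot"])
```

```text
[-0.    0.51 -0.6   2.11  0.47  0.67 -2.41] [419.43090838 157.90092438 166.27563049] [3.13039303 0.01009986 0.08723827]
```

View pics/g1.png

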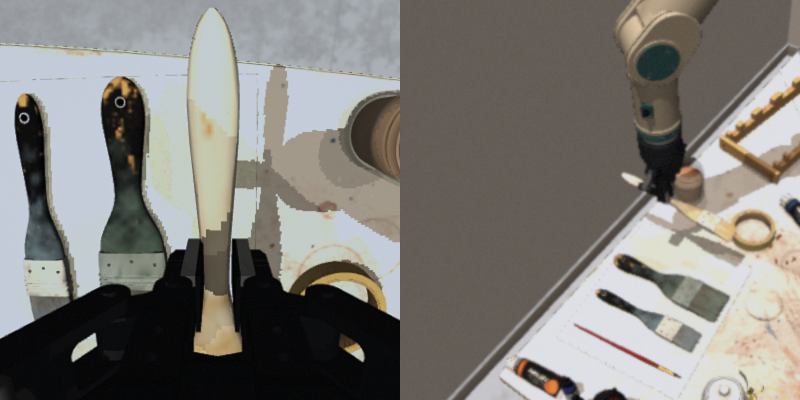

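```bash
cat > pose.py <<'E'
from h import *
def prof():
    c=cam("wrist");s=ctrl.read_state();p,d=get_image("wrist");R=Ro.from_euler("xyz",s["tool_rot"]).as_matrix()
    v,u=np.mgrid[0:400:2,0:640:2];ok=d[v,u]>0;v,u=v[ok],u[ok]
    n=cv2.undistortPoints(np.float64(np.c_[u,v]).reshape(-1,1,2),c["K"],dist(c)).reshape(-1,2);z=d[v,u]
    X=(np.c_[n*z[:,None],z]-c["t"])@c["R"];L=(X-s["eef_pos"])@R
    print(s["clock"],s["qpos"].round(2),s["eef_pos"].round(1),s["tool_rot"].round(3))
    h=np.c_[L[:,:2],X[:,2]-s["eef_pos"][2]];m=abs(h[:,2]-10)<30
    for a in range(15,110,15):
        k=m&(abs(h[:,0]-a)<4)&(abs(h[:,1])<25)
        if k.sum()>4:print(a,k.sum(),"mid",((h[k,1].max()+h[k,1].min())/2).round(1),"w",np.ptp(h[k,1]).round(1),"ztop-tcp",np.percentile(h[k,2],[50,85]).round(1))
    k=m&(abs(h[:,1])<20)&(h[:,0]>10);print("end",h[k,0].max().round(1))
prof()
E
python3 pose.py
```

```text
8.275 [-0.    0.51 -0.6   2.11  0.47  0.67 -2.41] [419.4 157.9 166.3] [3.13  0.01  0.087]
15 139 mid -1.6 w 13.2 ztop-tcp [10.8 11.7]
30 184 mid -1.6 w 15.7 ztop-tcp [13.3 14.1]
45 249 mid -1.8 w 17.3 ztop-tcp [15.6 16.6]
60 287 mid -1.8 w 18.1 ztop-tcp [17.8 18.7]
75 321 mid -1.7 w 17.1 ztop-tcp [19.8 20.8]
90 189 mid -2.3 w 12.5 ztop-tcp [21.  21.9]
end 95.3
```

Call:
{"api": "play_rows", "payload": {"series": [[[0.6, -3, 0, 0, 0, -1.37, 1], [0.6, -3.8, 0, 0, 0, -1.37, 1], [0.6, -3.8, 0, 0, 0, -1.37, 1], [0.6, -3.8, 0, 0, 0, -1.37, 1], [0.6, -3.8, 0, 0, 0, -1.37, 1], [-0.6, -3.8, 0, 0.3, 2, -1.37, 1], [-0.6, -3.8, 0, 0.3, 2, -1.37, 1], [-0.6, -3.8, 0, 0.3, 2, -1.37, 1], [-0.6, -3.8, 0, 0.3, 2, -1.37, 1], [-0.5, -3.7, 0, 0.3, 2, -1.37, 1], [0, 0, -2, 0, 0, 0, 1], [0, 0, -3, 0, 0, 0, 1], [0, 0, -1, 0, 0, 0, 1], [0, 0, 0, 0, 0, 0, 1]]]}}

```text
clock: 10.07
eef_pos: [420.5, -212.2, 106.1]
tool_rot: [-3.141, 0.187, -0.15]
force: [0.9, -0.3, -1.1]
width: 12.0
gripper_force: 59.3
```

```bash
python3 pose.py
python3 - <<'E'
from h import *
c=cam("wrist");p,d=get_image("wrist");q,_=get_image("top")
cv2.imwrite("pics/p1.png",np.hstack([p[:,120:520],cv2.resize(q[150:270,350:490],(400,343))[:,:].copy() if 0 else cv2.resize(q[150:280,360:490],(400,400))])[:,:,::-1])
E
```

```text
10.075 [ 0.7   0.7  -0.5   1.95  0.47  0.81 -1.82] [ 420.5 -212.2  106.1] [-3.141  0.187 -0.15 ]
15 147 mid -2.1 w 32.4 ztop-tcp [7.9 8.6]
30 187 mid -1.3 w 15.7 ztop-tcp [7.6 8.3]
45 238 mid -1.5 w 17.2 ztop-tcp [7.2 8.1]
60 292 mid -1.6 w 18.0 ztop-tcp [6.8 7.6]
75 326 mid -1.4 w 17.2 ztop-tcp [6.1 7. ]
90 186 mid -2.1 w 12.5 ztop-tcp [4.7 5.7]
end 95.1
```

View pics/p1.png

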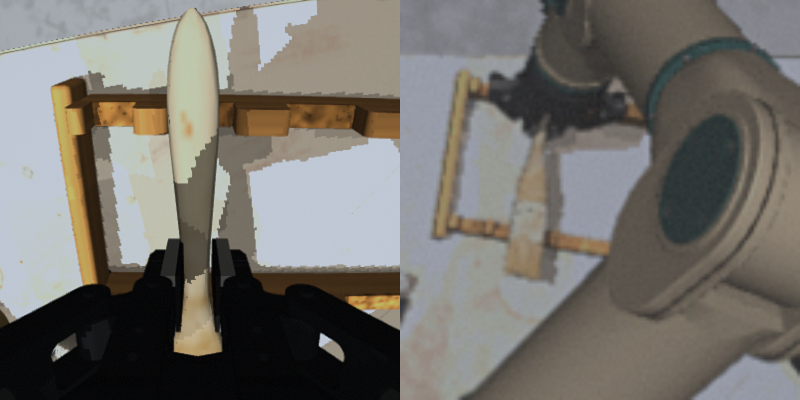

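Call:
{"api": "play_rows", "payload": {"series": [[[0, -0.3, -2, 0, 0, 0, 1], [0, 0, -2, 0, 0, 0, 1], [0, 0, -1.5, 0, 0, 0, 1], [0, 0, -0.7, 0, 0, 0, 1], [0, 0, -0.4, 0, 0, 0, 1], [0, 0, -0.2, 0, 0, 0, 1], [0, 0, 0, 0, 0, 0, 1]]]}}

```text
clock: 11.1
eef_pos: [421.2, -215.7, 39.4]
tool_rot: [3.141, 0.184, -0.151]
force: [-0.8, 0.5, 1.7]
width: 12.3
gripper_force: 59.8
```

Call:
{"api": "play_rows", "payload": {"series": [[[0, 0, -0.1, 0, 0, 0, 1], [0, 0, 0, 0, 0, 0, 0.55], [0, 0, 0, 0, 0, 0, 0.55], [0, 0, 0, 0, 0, 0, 0.55], [0, 0, 2, 0, 0, 0, 0.55], [0, 0, 3, 0, 0, 0, 0.55], [0, 0, 4, 0, 0, 0, 0.55], [0, 0, 4, 0, 0, 0, 0.3], [0.7, 4, 0, 0, 0, 1.2, 0.3], [0.7, 4, 0, 0, 0, 1.2, 0.3], [0.7, 4, 0, 0, 0, 1.2, 0.3], [0.7, 4, 0, 0, 0, 1.2, 0.3], [0.7, 4, 0, 0, 0, 1.2, 0.3], [0, 4.8, 0, 0, 0, 1.1, 0.3], [-1.2, 4, 0, 0, 0, 1.2, 0.3], [-1.2, 4, 0, 0, 0, 1.2, 0.3], [-1.2, 4, 0, 0, 0, 1.2, 0.3], [-1.2, 4, 0, 0, 0, 1.2, 0.3], [-1.2, 4, 0, 0, 0, 1.2, 0.3], [0, 0, 0, 0, 0, 0, 0.3]]]}}

```text
clock: 13.6
eef_pos: [394.5, 235.9, 168.3]
tool_rot: [-3.139, 0.184, 0.084]
force: [0.3, -0.5, -0.2]
width: 59.6
gripper_force: 0.0
```

Run:
```python
from h import *
s=ctrl.read_state();print(s["qpos"].round(2),s["eef_pos"],s["tool_rot"],s["width"])
q,_=get_image("scene");c=cam("top");p,_=get_image("top")
b=(200,500,-470,-100,1.3);o=grid(np.ascontiguousarray(ortho(p,c,48,*b)),*b)
cv2.imwrite("pics/a1.png",np.hstack([cv2.resize(o,(480,390)),cv2.resize(q[100:220,290:390],(310,390))])[:,:,::-1])
c=cam("wrist");p,_=get_image("wrist");a=(300,520,100,350,2.5);cv2.imwrite("pics/w3.png",grid(ortho(np.ascontiguousarray(p[:,:,::-1]),c,12,*a),*a))
```

```text
[-0.1   0.61 -0.67  1.94  0.34  0.88 -2.42] [394.47606107 235.92491137 168.27120556] [-3.13929916  0.18448721  0.08422763] 59.58972387395511
```

View pics/a1.png

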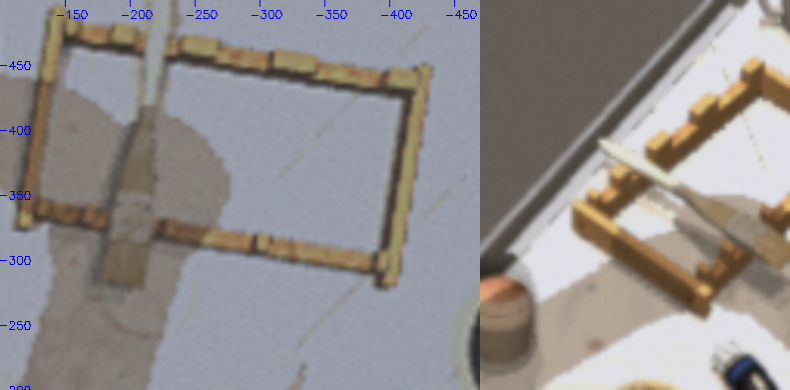

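Call:
{"api": "play_rows", "payload": {"series": [[[0.2, -0.2, -4, 0, 0, 0, 0.3], [0, 0, -4, 0, 0, 0, 0.3], [0, 0, -3, 0, 0, 0, 0.3], [0, 0, -3, 0, 0, 0, 0.3], [0, 0, -1.5, 0, 0, 0, 0.3], [0, 0, -0.7, 0, 0, 0, 0.3], [0, 0, 0, 0, 0, 0, 0.3]]]}}

```text
clock: 14.62
eef_pos: [398.2, 230.1, 6.2]
tool_rot: [3.141, 0.184, 0.077]
force: [0.5, 0.1, -0.1]
width: 60.3
gripper_force: 0.0
```

Call:
{"api": "play_rows", "payload": {"series": [[[0, 0.3, 0, 0, 0, 0, 0.3], [0, 0, 0, 0, 0, 0, 1], [0, 0, 0, 0, 0, 0, 1], [0, 0, 0, 0, 0, 0, 1], [0, 0, 0, 0, 0, 0, 1], [0, 0, 0, 0, 0, 0, 1], [0, 0, 1, 0, 0, 0, 1], [0, 0, 2, 0, 0, 0, 1], [0.3, 0, 3, 0, 0, 0, 1], [0.3, 0, 3, 0, 0, 0, 1], [0.3, 0, 3, 0, 0, 0, 1], [0.3, 0, 3, 0, 0, 0, 1], [0.3, 0, 2, 0, 0, 0, 1], [0, 0, 0, 0, 0, 0, 1]]]}}

```text
clock: 16.38
eef_pos: [413.7, 233.6, 177.3]
tool_rot: [-3.141, 0.182, 0.077]
force: [-0.6, -0.7, -1.8]
width: 22.3
gripper_force: 61.0
```

```bash
python3 pose.py
```

```text
16.375 [-0.08  0.62 -0.67  1.89  0.34  0.92 -2.4 ] [413.7 233.6 177.3] [-3.141  0.182  0.077]
15 263 mid 0.6 w 41.4 ztop-tcp [11.7 12.5]
30 343 mid 1.8 w 28.5 ztop-tcp [11.7 12.7]
45 466 mid 2.8 w 32.4 ztop-tcp [11.4 12.3]
60 588 mid 3.2 w 35.6 ztop-tcp [10.8 11.8]
75 686 mid 4.1 w 35.3 ztop-tcp [10.3 11.3]
90 469 mid 4.3 w 27.9 ztop-tcp [8.7 9.7]
end 96.7
```

Call:
{"api": "play_rows", "payload": {"series": [[[0.8, -3, 0, 0, 0, -0.7, 1], [0.8, -4, 0, 0, 0, -0.7, 1], [0.8, -4, 0, 0, 0, -0.7, 1], [0.8, -4, 0, 0, 0, -0.7, 1], [0.8, -4, 0, 0, 0, -0.7, 1], [-0.7, -4, 0, 0, 0, -0.7, 1], [-0.7, -4, 0, 0, 0, -0.7, 1], [-0.7, -4, 0, 0, 0, -0.7, 1], [-0.7, -4, 0, 0, 0, -0.7, 1], [-0.7, -4, 0, 0, 0, -0.7, 1], [-0.7, -4, 0, 0, 0, -0.7, 1], [-0.7, -4, 0, 0, 0, -0.7, 1], [-0.7, -4, 0, 0, 0, -0.7, 1], [-0.8, -4, 0, 0, 0, -0.7, 1], [-0.8, -4, 0, 0, 0, -0.7, 1], [0, -0.4, -2, 0, 0, 0, 1], [0, 0, -4, 0, 0, 0, 1], [0, 0, -2, 0, 0, 0, 1], [0, 0, 0, 0, 0, 0, 1]]]}}

```text
clock: 18.8
eef_pos: [380.0, -359.0, 94.3]
tool_rot: [-3.139, 0.188, -0.104]
force: [-0.4, -0.1, -0.5]
width: 21.9
gripper_force: 61.1
```

```bash
python3 pose.py
```

```text
18.8 [ 0.95  0.76 -0.49  1.84  0.55  0.87 -1.54] [ 380.  -359.    94.3] [-3.139  0.188 -0.104]
15 260 mid -0.2 w 42.1 ztop-tcp [11.6 12.3]
30 347 mid 1.9 w 28.3 ztop-tcp [11.4 12.2]
45 465 mid 2.8 w 33.1 ztop-tcp [11.1 11.9]
60 590 mid 3.4 w 35.7 ztop-tcp [10.4 11.4]
75 683 mid 3.8 w 34.3 ztop-tcp [ 9.6 10.8]
90 462 mid 4.5 w 27.8 ztop-tcp [8. 9.]
end 96.9
```

Call:
{"api": "play_rows", "payload": {"series": [[[0.1, -0.1, -1.5, 0, 0, 0, 1], [0, 0, -2, 0, 0, 0, 1], [0, 0, -1, 0, 0, 0, 1], [0, 0, -0.6, 0, 0, 0, 1], [0, 0, -0.3, 0, 0, 0, 1], [0, 0, 0, 0, 0, 0, 1]]]}}

```text
clock: 19.6
eef_pos: [382.0, -361.7, 42.0]
tool_rot: [3.141, 0.185, -0.106]
force: [-0.5, 0.0, -0.4]
width: 22.0
gripper_force: 61.1
```

Call:
{"api": "play_rows", "payload": {"series": [[[0, 0.1, -0.2, 0, 0, 0, 1], [0, 0, -0.15, 0, 0, 0, 1], [0, 0, 0, 0, 0, 0, 1], [0, 0, 0, 0, 0, 0, 0.45], [0, 0, 0, 0, 0, 0, 0.45], [0, 0, 0, 0, 0, 0, 0.45], [0, 0, 2, 0, 0, 0, 0.45], [0, 0, 3, 0, 0, 0, 0.45], [0, 0, 4, 0, 0, 0, 0.45], [0, 0, 4, 0, 0, 0, 0.4]]]}}

```text
clock: 20.85
eef_pos: [382.0, -360.6, 171.0]
tool_rot: [3.141, 0.184, -0.105]
force: [-0.0, -0.2, 0.3]
width: 51.0
gripper_force: 0.0
```

Call:
{"api": "play_rows", "payload": {"series": [[[0.7, 4, 0, 0, 0, 0.6, 0.4], [0.7, 4, 0, 0, 0, 0.6, 0.4], [0.7, 4, 0, 0, 0, 0.6, 0.4], [0.7, 4, 0, 0, 0, 0.6, 0.4], [0.7, 4, 0, 0, 0, 0.6, 0.4], [0.7, 4, 0, 0, 0, 0.6, 0.4], [0.7, 4, 0, 0, 0, 0.6, 0.4], [0.7, 4, 0, 0, 0, 0.6, 0.4], [0.4, 4, 0, 0, 0, 0.6, 0.4], [0, 4, 0, 0, 0, 0.6, 0.4], [-0.6, 4, 0, 0, 0, 0.6, 0.4], [-0.7, 4, 0, 0, 0, 0.7, 0.4], [-0.7, 4, 0, 0, 0, 0.7, 0.4], [-0.7, 4, 0, 0, 0, 0.7, 0.4], [-0.7, 4, 0, 0, 0, 0.7, 0.4], [-0.7, 4, 0, 0, 0, 0.7, 0.4], [-0.7, 3.7, 0, 0, 0, 0.7, 0.4], [-0.6, 0, 0, 0, 0, 0, 0.4], [0, 0, 0, 0, 0, 0, 0.4]]]}}

```text
clock: 23.22
eef_pos: [387.6, 315.4, 169.1]
tool_rot: [3.14, 0.184, 0.083]
force: [0.5, 0.4, -0.8]
width: 51.7
gripper_force: 0.0
```

Run:
```python
from h import *
s=ctrl.read_state();print(s["qpos"].round(2),s["eef_pos"],s["tool_rot"],s["width"])
q,_=get_image("scene");c=cam("top");p,_=get_image("top")
b=(200,500,-470,-100,1.3);o=grid(np.ascontiguousarray(ortho(p,c,48,*b)),*b)
c=cam("wrist");w,_=get_image("wrist");a=(240,520,210,410,1.4);w=grid(np.ascontiguousarray(ortho(w,c,12,*a)),*a)
cv2.imwrite("pics/a2.png",np.hstack([cv2.resize(o,(480,390)),cv2.resize(w,(279,390))])[:,:,::-1])
```

```text
[-0.24  0.66 -0.67  1.85  0.33  0.92 -2.54] [387.59030221 315.43293629 169.08459843] [3.13986326 0.18434146 0.0833052 ] 51.66837522547678
```

View pics/a2.png

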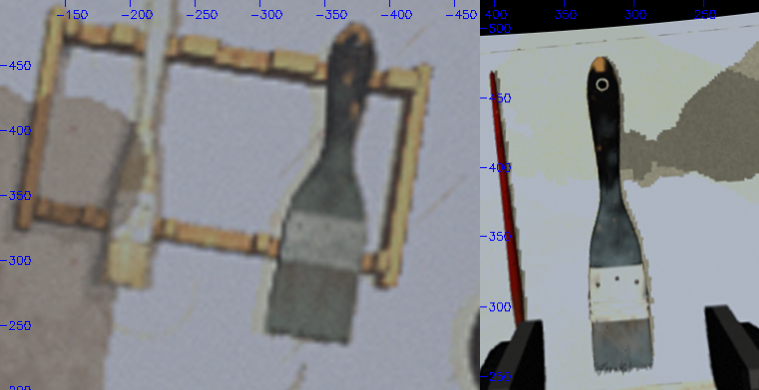

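Call:
{"api": "play_rows", "payload": {"series": [[[0, 0.2, -4, 0, 0, 0, 0.4], [0, 0.1, -4, 0, 0, 0, 0.4], [0, 0, -3, 0, 0, 0, 0.4], [0, 0, -3, 0, 0, 0, 0.4], [0, 0, -1.5, 0, 0, 0, 0.4], [0, 0, -0.7, 0, 0, 0, 0.4], [0, 0, 0, 0, 0, 0, 0.4]]]}}

```text
clock: 24.25
eef_pos: [388.2, 319.3, 6.7]
tool_rot: [3.141, 0.184, 0.082]
force: [0.9, 0.7, 0.2]
width: 51.1
gripper_force: 0.0
```

Call:
{"api": "play_rows", "payload": {"series": [[[0, -0.2, -0.05, 0, 0, 0, 0.4], [0, 0, 0, 0, 0, 0, 1], [0, 0, 0, 0, 0, 0, 1], [0, 0, 0, 0, 0, 0, 1], [0, 0, 0, 0, 0, 0, 1], [0, 0, 0, 0, 0, 0, 1], [0, 0, 1, 0, 0, 0, 1], [0, 0, 2, 0, 0, 0, 1], [0.3, 0, 3, 0, 0, 0, 1], [0.3, 0, 3, 0, 0, 0, 1], [0.3, 0, 3, 0, 0, 0, 1], [0.3, 0, 3, 0, 0, 0, 1], [0.3, 0, 2, 0, 0, 0, 1], [0, 0, 0, 0, 0, 0, 1]]]}}

```text
clock: 26.0
eef_pos: [403.8, 318.0, 178.1]
tool_rot: [-3.14, 0.181, 0.083]
force: [0.3, -0.3, -0.9]
width: 12.8
gripper_force: 56.9
```

```bash
python3 pose.py
```

```text
26.0 [-0.23  0.66 -0.67  1.8   0.33  0.96 -2.52] [403.8 318.  178.1] [-3.14   0.181  0.083]
15 181 mid -0.3 w 29.9 ztop-tcp [10.1 11. ]
30 238 mid 0.3 w 19.4 ztop-tcp [10.1 10.8]
45 314 mid 0.3 w 21.6 ztop-tcp [ 9.7 10.5]
60 364 mid 0.4 w 23.2 ztop-tcp [ 9.3 10.1]
75 386 mid 0.3 w 21.0 ztop-tcp [8.5 9.4]
90 45 mid 0.3 w 8.4 ztop-tcp [6.2 7. ]
end 89.0
```

Call:
{"api": "play_rows", "payload": {"series": [[[0.9, -3, 0, 0, 0, -0.9, 1], [0.9, -4, 0, 0, 0, -0.9, 1], [0.9, -4, 0, 0, 0, -0.9, 1], [0.9, -4, 0, 0, 0, -0.9, 1], [0.9, -4, 0, 0, 0, -0.9, 1], [0, -4, 0, 0, 0, -0.9, 1], [0, -4, 0, 0, 0, -0.9, 1], [0, -4, 0, 0, 0, -0.9, 1], [0, -4, 0, 0, 0, -0.9, 1], [0, -4, 0, 0, 0, -0.9, 1], [-1, -4, 0, 0, 0, -0.9, 1], [-1, -4, 0, 0, 0, -0.9, 1], [-1, -4, 0, 0, 0, -0.9, 1], [-1, -4, 0, 0, 0, -0.9, 1], [-1.1, -4, 0, 0, 0, -0.9, 1], [0, -0.7, -2, 0, 0, 0, 1], [0, 0, -4, 0, 0, 0, 1], [0, 0, -2, 0, 0, 0, 1], [0, 0, 0, 0, 0, 0, 1]]]}}

```text
clock: 28.42
eef_pos: [395.6, -277.8, 94.0]
tool_rot: [-3.139, 0.189, -0.151]
force: [-0.2, -0.4, -0.5]
width: 12.8
gripper_force: 57.0
```

```bash
python3 pose.py
```

```text
28.425 [ 0.83  0.73 -0.5   1.93  0.52  0.81 -1.72] [ 395.6 -277.8   94. ] [-3.139  0.189 -0.151]
15 184 mid -0.8 w 32.8 ztop-tcp [10. 11.]
30 239 mid 0.6 w 19.4 ztop-tcp [ 9.8 10.6]
45 318 mid 0.6 w 21.5 ztop-tcp [ 9.4 10.2]
60 371 mid 0.6 w 23.4 ztop-tcp [8.8 9.6]
75 385 mid 0.6 w 21.0 ztop-tcp [7.9 8.8]
90 45 mid 0.6 w 8.5 ztop-tcp [5.6 6.2]
end 88.9
```

Call:
{"api": "play_rows", "payload": {"series": [[[0.1, -0.1, -1.5, 0, 0, 0, 1], [0, 0, -2, 0, 0, 0, 1], [0, 0, -1, 0, 0, 0, 1], [0, 0, -0.6, 0, 0, 0, 1], [0, 0, -0.3, 0, 0, 0, 1], [0, 0, -0.1, 0, 0, 0, 1], [0, 0, 0, 0, 0, 0, 1]]]}}

```text
clock: 29.35
eef_pos: [398.1, -280.8, 41.2]
tool_rot: [3.141, 0.184, -0.153]
force: [-0.2, -0.3, -0.6]
width: 13.0
gripper_force: 57.0
```

Call:
{"api": "play_rows", "payload": {"series": [[[0, 0.1, -0.2, 0, 0, 0, 1], [0, 0, -0.1, 0, 0, 0, 1], [0, 0, 0, 0, 0, 0, 0.55], [0, 0, 0, 0, 0, 0, 0.55], [0, 0, 0, 0, 0, 0, 0.55], [0, 0, 2, 0, 0, 0, 0.55], [0, 0, 3, 0, 0, 0, 0.55], [0, 0, 4, 0, 0, 0, 0.55], [0, 0, 4, 0, 0, 0, 0.5]]]}}

```text
clock: 30.48
eef_pos: [397.7, -279.6, 169.1]
tool_rot: [3.141, 0.185, -0.153]
force: [0.9, -1.0, -0.5]
width: 42.6
gripper_force: 0.0
```

Call:
{"api": "play_rows", "payload": {"series": [[[0.7, 4, 0, 0, 0, 0.9, 0.5], [0.7, 4, 0, 0, 0, 0.9, 0.5], [0.7, 4, 0, 0, 0, 0.9, 0.5], [0.7, 4, 0, 0, 0, 0.9, 0.5], [0.7, 4, 0, 0, 0, 0.9, 0.5], [0.7, 4, 0, 0, 0, 0.9, 0.5], [0, 4, 0, 0, 0, 0.9, 0.5], [0, 4, 0, 0, 0, 0.9, 0.5], [0, 4, 0, 0, 0, 0.9, 0.5], [0, 4, 0, 0, 0, 0.9, 0.5], [0, 4, 0, 0, 0, 0.9, 0.5], [-1.1, 4, 0, 0, 0, 0.9, 0.5], [-1.1, 4, 0, 0, 0, 0.9, 0.5], [-1.2, 4, 0, 0, 0, 0.9, 0.5], [-1.2, 4, 0, 0, 0, 0.9, 0.5], [-1.2, 4, 0, 0, 0, 0.9, 0.5], [-1.2, 3, 0, 0, 0, 0.6, 0.5], [0, 0, -5, 0, 0, 0, 0.5], [0, 0, -2, 0, 0, 0, 0.5], [0, 0, 0, 0, 0, 0, 0.5]]]}}

```text
clock: 32.98
eef_pos: [369.5, 388.9, 96.8]
tool_rot: [3.138, 0.187, 0.108]
force: [0.4, -0.0, -1.7]
width: 43.2
gripper_force: 0.0
```

Run:
```python
from h import *
s=ctrl.read_state();print(s["qpos"].round(2),s["eef_pos"],s["tool_rot"],s["width"])
q,_=get_image("scene");c=cam("top");p,_=get_image("top")
b=(200,500,-470,-100,1.3);o=grid(np.ascontiguousarray(ortho(p,c,48,*b)),*b)
c=cam("wrist");w,_=get_image("wrist");a=(340,500,335,435,2.5);w=grid(np.ascontiguousarray(ortho(w,c,7,*a)),*a,25)
cv2.imwrite("pics/a3.png",np.hstack([cv2.resize(o,(480,390)),w[:390]])[:,:,::-1])
```

```text
[-0.41  0.8  -0.61  1.8   0.41  0.83 -2.67] [369.5148312  388.85912792  96.79320768] [3.13847167 0.18724709 0.10789202] 43.22122373001526
```

View pics/a3.png

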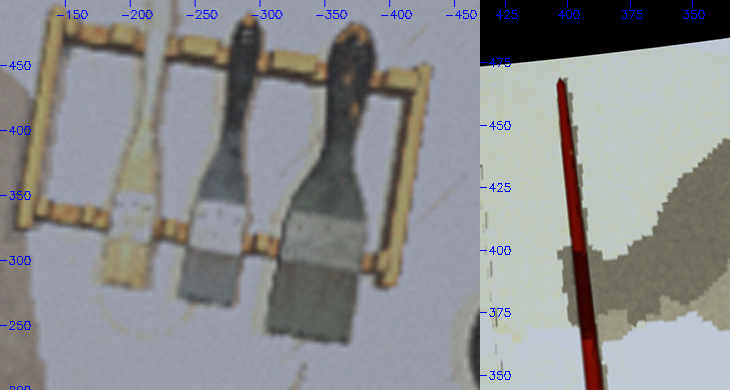

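Call:
{"api": "play_rows", "payload": {"series": [[[-0.3, 0.2, -3, 0, 0, 0, 0.5], [0, 0, -3, 0, 0, 0, 0.5], [0, 0, -2, 0, 0, 0, 0.5], [0, 0, -0.9, 0, 0, 0, 0.5], [0, 0, -0.2, 0, 0, 0, 0.5], [0, 0, 0, 0, 0, 0, 0.5]]]}}

```text
clock: 33.88
eef_pos: [367.3, 392.8, 7.6]
tool_rot: [-3.141, 0.184, 0.109]
force: [-0.1, -0.0, -0.5]
width: 42.8
gripper_force: 0.0
```

Call:
{"api": "play_rows", "payload": {"series": [[[0, -0.1, -0.3, 0, 0, 0, 0.5], [0, 0, 0, 0, 0, 0, 1], [0, 0, 0, 0, 0, 0, 1], [0, 0, 0, 0, 0, 0, 1], [0, 0, 0, 0, 0, 0, 1], [0, 0, 0, 0, 0, 0, 1], [0, 0, 1, 0, 0, 0, 1], [0, 0, 2, 0, 0, 0, 1], [0.3, 0, 3, 0, 0, 0, 1], [0.3, 0, 3, 0, 0, 0, 1], [0.3, 0, 3, 0, 0, 0, 1], [0.3, 0, 3, 0, 0, 0, 1], [0.3, 0, 2, 0, 0, 0, 1], [0, 0, 0, 0, 0, 0, 1]]]}}

```text
clock: 35.62
eef_pos: [382.7, 392.3, 176.2]
tool_rot: [-3.139, 0.181, 0.109]
force: [0.2, 0.4, -0.2]
width: 6.1
gripper_force: 58.8
```

```bash
python3 pose.py
```

```text
35.625 [-0.37  0.71 -0.67  1.72  0.34  0.99 -2.61] [382.7 392.3 176.2] [-3.139  0.181  0.109]
15 77 mid 1.1 w 28.2 ztop-tcp [5.1 6.6]
30 75 mid -0.5 w 5.6 ztop-tcp [4.9 5.5]
45 85 mid -0.5 w 5.3 ztop-tcp [4.7 5.6]
60 90 mid -0.4 w 5.1 ztop-tcp [4.8 5.5]
75 90 mid -0.4 w 4.9 ztop-tcp [4.6 5.6]
90 78 mid -0.4 w 3.3 ztop-tcp [4.6 5.3]
end 97.3
```

Call:
{"api": "play_rows", "payload": {"series": [[[1, -3, 0, 0, 0, -1.07, 1], [1, -4, 0, 0, 0, -1.07, 1], [1, -4, 0, 0, 0, -1.07, 1], [1, -4, 0, 0, 0, -1.07, 1], [1, -4, 0, 0, 0, -1.07, 1], [1, -4, 0, 0, 0, -1.07, 1], [1, -4, 0, 0, 0, -1.07, 1], [-0.2, -4, 0, 0, 0, -1.07, 1], [-0.2, -4, 0, 0, 0, -1.07, 1], [-0.2, -4, 0, 0, 0, -1.07, 1], [-0.2, -4, 0, 0, 0, -1.07, 1], [-0.2, -4, 0, 0, 0, -1.07, 1], [-0.2, -4, 0, 0, 0, -1.07, 1], [-0.2, -4, 0, 0, 0, -1.07, 1], [0, -0.9, -2, 0, 0, 0, 1], [0, 0, -4, 0, 0, 0, 1], [0, 0, -2, 0, 0, 0, 1], [0, 0, 0, 0, 0, 0, 1]]]}}

```text
clock: 37.92
eef_pos: [436.1, -166.1, 92.0]
tool_rot: [-3.14, 0.19, -0.15]
force: [0.3, -0.3, -0.2]
width: 6.1
gripper_force: 58.8
```

```bash
python3 pose.py
python3 - <<'E'
from h import *
c=cam("wrist");w,_=get_image("wrist");a=(360,520,-290,-120,2.5);w=grid(np.ascontiguousarray(ortho(w,c,50,*a)),*a,25)
cv2.imwrite("pics/r1.png",w[:,:,::-1])
E
```

```text
37.925 [ 0.62  0.73 -0.52  1.96  0.49  0.79 -1.93] [ 436.1 -166.1   92. ] [-3.14  0.19 -0.15]
15 83 mid 1.9 w 27.3 ztop-tcp [ 5.2 28.5]
30 75 mid -0.2 w 5.6 ztop-tcp [4.7 5.6]
45 83 mid -0.1 w 5.3 ztop-tcp [4.4 5.1]
60 83 mid 0.3 w 4.3 ztop-tcp [4.4 5.3]
75 85 mid 0.3 w 4.1 ztop-tcp [4.2 4.9]
90 79 mid -0.1 w 3.3 ztop-tcp [3.7 4.6]
end 97.0
```

View pics/r1.png

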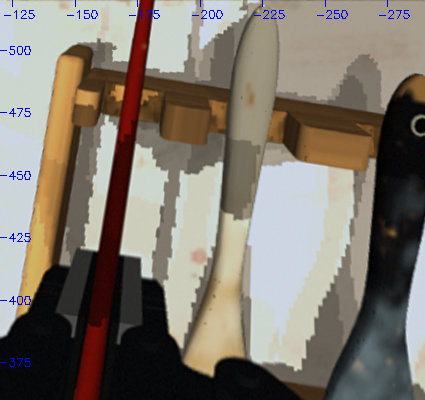

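Call:
{"api": "play_rows", "payload": {"series": [[[0.3, 0, -1.5, 0, 0, 0, 1], [0, 0, -2, 0, 0, 0, 1], [0, 0, -1, 0, 0, 0, 1], [0, 0, -0.6, 0, 0, 0, 1], [0, 0, -0.3, 0, 0, 0, 1], [0, 0, 0, 0, 0, 0, 1]]]}}

```text
clock: 38.78
eef_pos: [441.1, -167.7, 40.1]
tool_rot: [3.141, 0.184, -0.153]
force: [-0.0, 0.3, 0.9]
width: 6.4
gripper_force: 58.8
```

Call:
{"api": "play_rows", "payload": {"series": [[[0, 0.1, -0.2, 0, 0, 0, 1], [0, 0, -0.1, 0, 0, 0, 1], [0, 0, 0, 0, 0, 0, 0.65], [0, 0, 0, 0, 0, 0, 0.65], [0, 0, 0, 0, 0, 0, 0.65], [0, 0, 2, 0, 0, 0, 0.65], [0, 0, 3, 0, 0, 0, 0.65], [0, 0, 4, 0, 0, 0, 0.65], [0, 0, 4, 0, 0, 0, 0.65], [0.5, 4, 2, 0, 0, 0, 0.65], [0.5, 4, 2, 0, 0, 0, 0.65], [0, 4, 0, 0, 0, 0, 0.65], [0, 4, 0, 0, 0, 0, 0.65], [0, 4, 0, 0, 0, 0, 0.65], [0, 4, 0, 0, 0, 0, 0.65], [0, 4, 0, 0, 0, 0, 0.65], [0, 4, 0, 0, 0, 0, 0.65], [0, 4, 0, 0, 0, 0, 0.65], [0, 0, 0, 0, 0, 0, 0.65]]]}}

```text
clock: 41.15
eef_pos: [450.1, 197.1, 207.3]
tool_rot: [-3.139, 0.185, -0.146]
force: [0.4, -1.3, -0.0]
width: 29.8
gripper_force: 0.0
```

Run:
```python
from h import *
c=cam("top");p,_=get_image("top");b=(220,520,-460,-100,1.5);o=grid(np.ascontiguousarray(ortho(p,c,45,*b)),*b)
q,_=get_image("scene");cv2.imwrite("pics/f.png",np.hstack([o,cv2.resize(q[90:230,280:440][:,:80*2],(260,228)).copy() if 0 else cv2.resize(q[90:220,290:365],(260,450))])[:,:,::-1])
for r in place_of("thinner_jar","top")[:1]:print(toplane(r["pixel"],c,0))
```

```text
[[ 405.27664703 -211.50408416    0.        ]]
```

View pics/f.png

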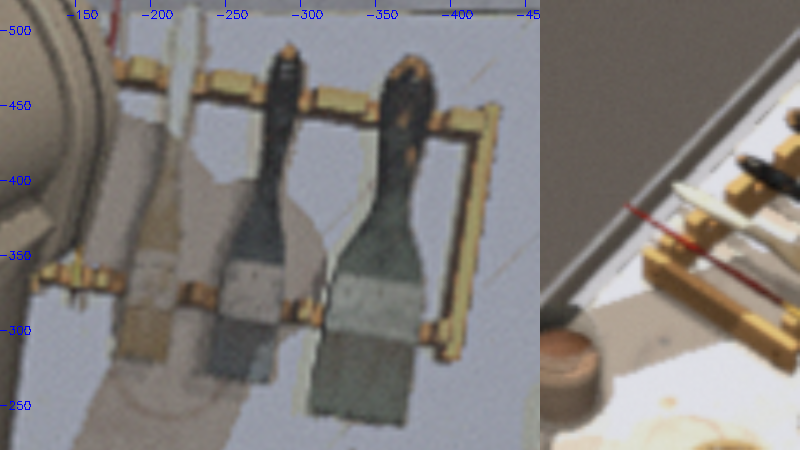

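```bash
python3 -c "
from cell import workorder;print(workorder.finish_job())"
```

```text
the job is handed in; nothing more can be done
None
```

All four brushes are on the rest in order of width and look seated in the final pictures; the jar was never touched. I handed the job in at about 41 s; no verdict came back.

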